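# Pack the transit case, heaviest part lowest

## Task

Pack the grey drop-front transit case with the heaviest part lowest: slide the big black power supply, without lifting it, over the lowered front flap until it lies fully inside the case on its floor. Then set the bench timer (screen up) and the small white open tray (upright) side by side on top of the power supply, inside the case, without dropping them, and leave the other things on the table where they are.

Things in the scene. Friction and masses are not known exactly. Their poses are not given: they have to be found in the camera images.
- case: Fixed grey transit case, no lid. Inside 224 mm along its x, 104 mm along its y; walls 6 mm thick on the +x, -x and +y sides, 98 mm high above the table; the whole -y side is open (the mouth). Origin: table level, centre of the inside; things are pushed in along its +y. Carrying handles stand out 18 mm from the two end walls, 60 mm up.
- case_floor (a point): centre of the case's inner floor, 4 mm above the table; axes as the case
- case_mouth (a point): middle of the case's mouth at floor height, 52 mm from the case's centre along its -y, between two aluminium posts; axes as the case. From here the lowered front flap, a ramp 50 mm long and as wide as the inside, falls from the floor's level (4 mm) to the table.
- psu_center (a point): Black power supply with two cable stubs at one end, flat on the table before the mouth, long side roughly across it; loose, 0.5 to 0.8 kg, the heaviest part. 88 mm (its x, too wide to grip) x 192 mm (its y, stubs included) x 49 mm high, top almost flat. The point is its centre, 25 mm above its underside; z up.
- psu: the same power supply; origin at its underside, 10 mm from the centre along -y
- timer_center (a point): White bench timer lying screen up, loose, about 45 g: 70 mm (its x) x 62 mm (its y) x 18 to 21 mm high. The point is its centre, 10 mm above its underside; z up.
- timer: the same timer; origin at the centre of its underside
- cup_center (a point): Small white open-topped tray standing upright, empty, loose, about 35 g: 48 mm (its x) x 86 mm (its y) x 40 mm high, walls 2 mm. The point is its centre, 20 mm above its underside; z up. Can be gripped across the 48 mm.
- cup: the same small white tray; origin at the centre of its underside
- tape_center (a point): bystander: green roll of tape lying flat, 85 mm across, 19 mm high; point at its centre
- dish_center (a point): bystander: closed petri dish, 90 mm across, 16 mm high; point at its centre
- calip_center (a point): bystander: caliper lying flat, 62 x 210 x 12 mm, long along its y; point at its centre
- pen_center (a point): bystander: black marker pen lying, 14 x 135 x 15 mm, long along its y; point at its centre
Things that resemble listed ones, but are neither listed nor needed, are in the scene too. Of the things that look like the cup, take the one that is farthest from the robot's base at the start.

How it is judged:
On the way, in this order (a step that is already met when the one before it is completed fails the run):
1. the power supply lies fully inside the case on its floor (x of psu_center in the frame of case between -0.03 and 0.03 m and y of psu_center in the frame of case between -0.01 and 0.03 m and z of psu_center in the frame of case between 0.02 and 0.04 m and angle between psu_center's own z axis and vertical below 0.1 rad and angle between the y axis of psu_center and the x axis of case, either way round below 0.12 rad), for 0.2 s.
2. timer and small white tray both lie on top of the power supply (x of timer_center in the frame of case between -0.09 and 0.09 m and y of timer_center in the frame of case between -0.025 and 0.025 m and z of timer_center in the frame of case between 0.055 and 0.072 m and angle between each of timer_center, cup_center's own z axis and vertical below 0.15 rad and x of cup_center in the frame of case between -0.09 and 0.09 m and y of cup_center in the frame of case between -0.025 and 0.025 m and z of cup_center in the frame of case between 0.065 and 0.082 m), for 0.2 s.
At the end, for the whole second after the job is handed in: Power supply flat on the case floor, along it within 0.12 rad, front edge behind the mouth; timer (centre 55-72 mm high) and small tray (65-82 mm) on top of it, upright within 0.15 rad, centres within 25 mm (y) and 90 mm (x) of the case centre; all at rest (all of step 1 and all of step 2 and linear speed of each of psu, timer, cup below 0.02 m/s); the robot touches nothing.
It fails at once if the power supply is lifted or turned up (its centre more than 60 mm above the table) (height (world z) of psu_center above 0.06 m).
It fails at once if the timer or the small tray is dropped into the case (falls faster than 0.75 m/s there) ((horizontal distance between timer_center and case_floor below 0.11 m and height (world z) of timer_center below 0.13 m and linear speed of timer above 0.75 m/s) or (horizontal distance between cup_center and case_floor below 0.11 m and height (world z) of cup_center below 0.13 m and linear speed of cup above 0.75 m/s)).
It fails at once if a bystander (tape, dish, caliper, pen) is moved more than 30 mm (distance of any of tape_center, dish_center, calip_center, pen_center from where it was at the start of the episode above 0.03 m).
It also fails if it takes over 72 s, if anything falls off the work surface, if the arm or the gripper's body presses on something with over 40 N, if the wrist force passes 120 N, or if a joint passes its speed limit or range.

## Robot

A 6-joint arm with a two-finger parallel gripper is mounted at the origin on a cart in front of the work surface, level with it; the furniture and walls round the work are solid. World frame = base frame: x ahead of the robot, y to its left, z up, the work surface at z = 0. Lengths are in m, angles in rad, forces in N, time in s.
With the tool pointing down it reaches from about 0.35 to 0.975 m from the base axis. Payload 7.1 kg.
Tool frame: the origin (TCP) lies midway between the tips of the shut fingers; the grasp point (between the pads) lies 19 mm behind it; z points along the fingers, x is the direction in which the jaws open and shut, and the axes are right-handed (so a half turn about z gives the same grasp; the last joint's range is limited). The gripper opens to 88 mm and grips with 3 to 60 N. Pads are 20 mm wide; open, the fingers measure 115 mm over their backs; the gripper's body (75 mm by 178 mm) begins 61 mm behind the grasp point.
Start: joints at [-1.265, 0.423, 1.63, -0, 1.089, -0.019], TCP at [0.199, -0.592, 0.223] pointing down, gripper open.
Joint ranges: [-3, 3], [-0.9, 2.11], [0.09, 2.58], [-1.31, 4.45], [0.11, 2.69], [-2.54, 2.54]. Speed limits (rad/s): [2.39, 2.39, 3.01, 3.14, 3.14, 3.14].

## Interface

Orientations are given as a unit quaternion [w, x, y, z].
In Python, from station import move_pose, movel, movej, command_gripper, wait, inverse_kinematics, read_camera, camera_info, MotionError, job_done, get_time, get_joint_pos, get_qvel, get_effort, get_tcp_pos, get_ee_rot, get_ft_force, get_ft_torque, get_grip_width gives the robot as it stands. Calls block until the motion is done:
- move_pose(position, orientation): joint-space move of the TCP to a pose.
- movel(position, frame=None, v=0.15, until_force=None): straight line of the TCP; frame=None keeps the orientation; v is the mean speed in m/s. With until_force (N) it stops when the force on the tool has changed by that much, and returns True; else False.
- movej(angles): joint-space move.
- command_gripper(opening): opening from 0.0 (shut) to 1.0 (fully open); the grip force is fixed at half the most; returns when the fingers have stopped.
- wait(seconds).
- inverse_kinematics(position, orientation): joint angles nearest the present ones, or None.
- read_camera(name): name is "side" or "top" or "wrist"; returns the picture (384x512x3 uint8, red, green, blue); there is no depth.
- camera_info(name): a dict with "intrinsics" (3x3 intrinsics, pixels), "T" (4x4, takes a point from camera to world coordinates); the wrist camera has in their place "tool_from_camera" (4x4, takes a point from camera to tool coordinates, whose origin is the TCP and whose axes are the tool frame's). Camera axes: x right, y up, looking along -z (the intrinsics and any distortion apply to the point x, -y, -z); pixel columns grow to the right and rows downward; lengths in m; the calibration is good to about 2 mm. A picture is of the moment at which its call begins: read the wrist's pose just before it. camera_info takes no time and is no camera call.
A pose or a line that the arm cannot do raises MotionError and nothing moves.
- job_done(): hands the job in, once; it reports no verdict.
Readings, each from a call of its own:
- get_time(): time.
- get_joint_pos(): joint angles.
- get_qvel(): joint speeds.
- get_effort(): joint torques, N m.
- get_tcp_pos(): TCP position.
- get_ee_rot(): TCP orientation.
- get_ft_force(): force on the tool from outside, world axes, zero at the start.
- get_ft_torque(): the same for the moment, N m.
- get_grip_width(): opening from 0.0 (shut) to 1.0 (fully open).
Only numpy, scipy, OpenCV 4.12 (cv2) and the standard library are available. Lean on these libraries where they do the work, as an engineer would, in place of code of your own. Each camera call takes 0.05 s, during which the arm holds its last target. There are 200 camera calls.

## Working session

There is one attempt and no reset: what is moved stays moved. The work goes in short steps, each a Python script; the robot and the scene stay as the last script left them, time stands still between calls to the robot, and variables do not carry over. Pictures are saved under pics/ and viewed, about 8 in all and at most 12, crops included, and the job is handed in when it is done.

```bash
ls; mkdir -p pics
python3 - <<'E'
from station import *
import cv2,numpy as np
for n in("top","side"):
    im=read_camera(n);cv2.imwrite(f"pics/{n}0.png",cv2.resize(im[:,:,::-1],(800,600),interpolation=cv2.INTER_CUBIC));cv2.imwrite(f"pics/{n}_raw.png",im[:,:,::-1])
    c=camera_info(n);print(n,{k:(np.round(v,4).tolist() if not isinstance(v,str) else v) for k,v in c.items()})
print(camera_info("wrist"),get_time(),get_ee_rot())
E
```

```text
pics
top {'intrinsics': [[423.5006, 0.0, 251.0639], [0.0, 423.5006, 184.8113], [0.0, 0.0, 1.0]], 'T': [[-0.013, 0.996, -0.0887, 0.4715], [-0.9998, -0.0118, 0.014, -0.0714], [0.0129, 0.0889, 0.996, 1.1742], [0.0, 0.0, 0.0, 1.0]]}
side {'intrinsics': [[483.1303, 0.0, 255.3331], [0.0, 483.1303, 194.0276], [0.0, 0.0, 1.0]], 'T': [[0.9609, 0.152, -0.2313, 0.2739], [-0.2758, 0.4562, -0.846, -1.1699], [-0.0231, 0.8768, 0.4804, 0.6725], [0.0, 0.0, 0.0, 1.0]]}
{'intrinsics': array([[324.44892001,   0.        , 256.36166734],
       [  0.        , 324.44892001, 192.19150377],
       [  0.        ,   0.        ,   1.        ]]), 'tool_from_camera': array([[ 9.99999917e-01,  2.20709727e-04,  3.42496506e-04,
        -2.61365356e-04],
       [ 2.97137073e-04, -9.70186317e-01, -2.42360110e-01,
        -6.52380481e-02],
       [ 2.78794190e-04,  2.42360191e-01, -9.70186302e-01,
        -1.62122146e-01],
       [ 0.00000000e+00,  0.00000000e+00,  0.00000000e+00,
         1.00000000e+00]])} 0.1 [-4.01316717e-04  8.12124955e-01 -5.83483178e-01 -5.25830630e-04]
```

View pics/top0.png

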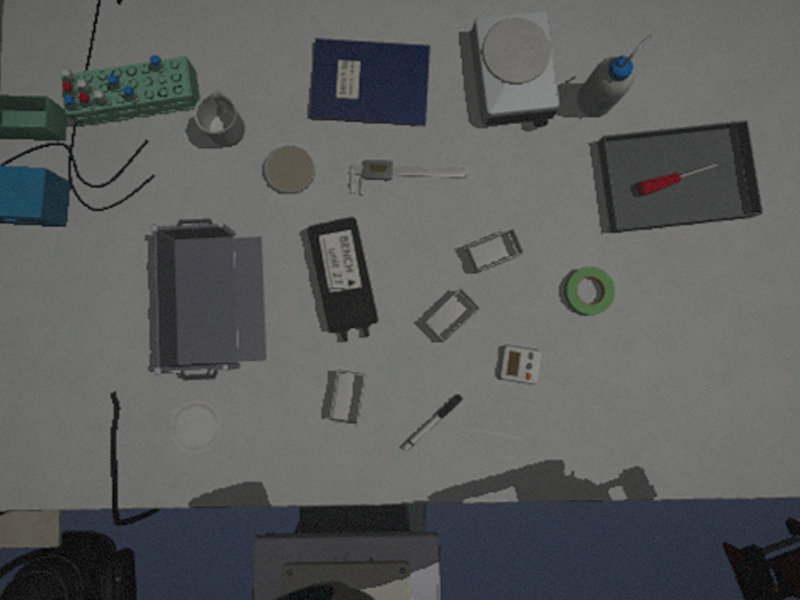

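View pics/side0.png

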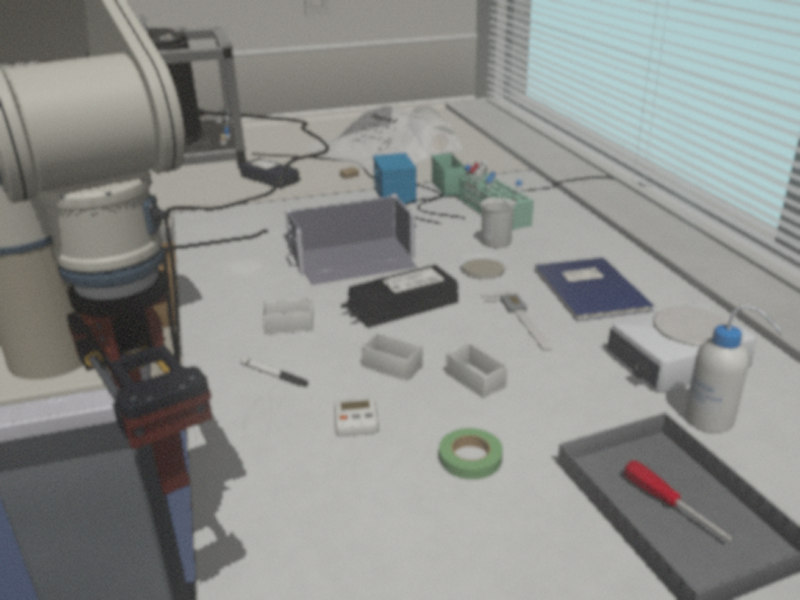

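The top view shows the case (205,297) with its mouth to the right (world −y), the PSU at (340,277), the timer at (520,364) and the tape at (590,290). The trays are at (490,250) and (447,315), with another tray-like thing at (345,397). The side view agrees. Next I measure.

```bash
cat > h.py <<'E'
from station import *
import cv2,numpy as np
from scipy.spatial.transform import Rotation as R
def ray(name,u,v,z):
    c=camera_info(name);K=np.array(c["intrinsics"]);T=np.array(c["T"])
    d=T[:3,:3]@np.array([(u-K[0,2])/K[0,0],-(v-K[1,2])/K[1,1],-1.]);o=T[:3,3]
    return o+d*(z-o[2])/d[2]
def proj(name,p):
    c=camera_info(name);K=np.array(c["intrinsics"]);T=np.array(c["T"])
    q=T[:3,:3].T@(np.array(p)-T[:3,3]);return np.array([K[0,2]-K[0,0]*q[0]/q[2],K[1,2]+K[1,1]*q[1]/q[2]])
def quat(yaw): # tool down, tool x (jaw axis) at yaw in world
    x=np.array([np.cos(yaw),np.sin(yaw),0]);z=np.array([0,0,-1.]);y=np.cross(z,x)
    q=R.from_matrix(np.c_[x,y,z]).as_quat();return np.array([q[3],*q[:3]])
def crop(im,u0,v0,u1,v1,s,fn,gain=1.8):
    c=cv2.resize(im[v0:v1,u0:u1,::-1],None,fx=s,fy=s,interpolation=cv2.INTER_CUBIC)
    cv2.imwrite(fn,np.clip(c*gain,0,255).astype(np.uint8))
E
python3 - <<'E'
from h import *
im=cv2.imread("pics/top_raw.png")[:,:,::-1]
g=im.max(2)
m=cv2.morphologyEx((g<45).astype(np.uint8),cv2.MORPH_OPEN,np.ones((3,3),np.uint8))
def rep(m,roi,z,name):
    mm=np.zeros_like(m);u0,v0,u1,v1=roi;mm[v0:v1,u0:u1]=m[v0:v1,u0:u1]
    c=max(cv2.findContours(mm,0,1)[0],key=cv2.contourArea)
    P=np.array([ray("top",*p[0],z)[:2] for p in c],np.float32)
    r=cv2.minAreaRect(P);b=cv2.boxPoints(r);print(name,np.round(r[0],4),np.round(r[1],4),np.round(r[2],1),np.round(b,3).tolist(), cv2.contourArea(c));return c
o=im.copy()
cs=[rep((g<60).astype(np.uint8),(190,135,245,220),.049,"psu")]
for n,roi,z in(("t1",(288,142,338,178),.04),("t2",(262,180,310,222),.04),("t3",(203,232,237,274),.04),("timer",(314,216,350,250),.019)):
    u0,v0,u1,v1=roi;s=g[v0:v1,u0:u1];bg=np.median(g[v0:v1,u0:u1]);print(n,"bg",bg,s.min(),s.max())
    cs.append(rep((np.abs(g.astype(int)-bg)>14).astype(np.uint8),roi,z,n))
cv2.drawContours(o,cs,-1,(255,0,0),1)
crop(o,90,130,350,280,3,"pics/c1.png",1.7)
E
```

```text
psu [ 0.5891 -0.0019] [0.2053 0.0873] 11.8 [[0.47999998927116394, 0.019999999552965164], [0.4970000088214874, -0.06599999964237213], [0.6980000138282776, -0.024000000208616257], [0.6809999942779541, 0.06199999898672104]] 2203.5
t1 bg 118.0 45 140
t1 [ 0.6365 -0.2551] [0.054  0.1108] 21.1 [[0.5910000205039978, -0.21299999952316284], [0.6309999823570251, -0.31700000166893005], [0.6819999814033508, -0.296999990940094], [0.6420000195503235, -0.1940000057220459]] 716.5
t2 bg 117.0 50 136
t2 [ 0.5273 -0.1799] [0.0605 0.1012] 43.9 [[0.4699999988079071, -0.164000004529953], [0.5410000085830688, -0.2370000034570694], [0.5839999914169312, -0.19499999284744263], [0.5139999985694885, -0.12200000137090683]] 758.5
t3 bg 116.0 51 132
t3 [0.3911 0.0005] [0.0672 0.088 ] 82.2 [[0.34299999475479126, -0.027000000700354576], [0.4300000071525574, -0.039000000804662704], [0.4390000104904175, 0.02800000086426735], [0.35199999809265137, 0.03999999910593033]] 383.5
timer bg 118.0 46 141
timer [ 0.4434 -0.2983] [0.025  0.0451] 78.9 [[0.4189999997615814, -0.3059999942779541], [0.46299999952316284, -0.3149999976158142], [0.46799999475479126, -0.28999999165534973], [0.42399999499320984, -0.28200000524520874]] 100.5
```

View pics/c1.png

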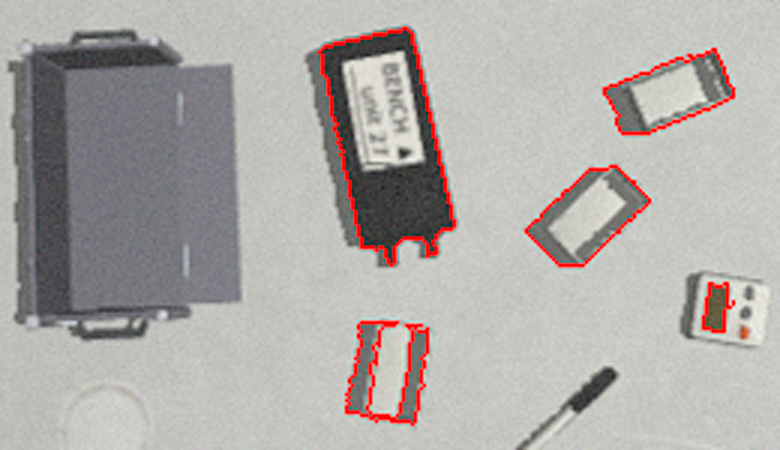

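Crop (raw = px/3 + (90,130)): PSU is outlined, with its stubs at the bottom. The farthest tray is t1 at (668,92). The timer corners are about (697,275), (768,285), (762,347), (690,338). The flap edge runs (233,65)–(241,302), and the floor's back edge (68,68)–(75,308).

Run:
```python
from h import *
def w(x,y,z): return ray("top",90+x/3-.33,130+y/3-.33,z)
a,b=w(233,65,0),w(241,302,0); c,d=w(68,68,.004),w(75,308,.004); e,f=w(181,107,.004),w(187,262,.004)
for n,p,q in(("flap",a,b),("back",c,d),("slots",e,f)): print(n,p.round(3),q.round(3),"len",np.linalg.norm(p-q).round(4),"yaw",np.arctan2(*(p-q)[1::-1]).round(4),"mid",((p+q)/2).round(4))
yaw=np.mean([np.arctan2(*(p-q)[1::-1]) for p,q in((a,b),(c,d))])
Y=np.array([-np.sin(yaw),np.cos(yaw),0]);X=np.array([np.cos(yaw),np.sin(yaw),0])
print("depth",((c+d)/2-(a+b)/2)@Y,"centre est flap",(a+b)/2+Y*.1018,"back",(c+d)/2-Y*.052)
print("rear posts",w(30,45,.098),w(30,318,.098))
t=[w(*p,.019) for p in((697,275),(768,285),(762,347),(690,338))]
print("timer",np.mean(t,0),[np.linalg.norm(t[i]-t[i-1]).round(3) for i in range(4)],[np.degrees(np.arctan2(*(t[i]-t[i-1])[1::-1])).round(1) for i in range(4)])
P=[w(*p,.049) for p in((320,48),(410,28),(455,226),(362,246))]
print("psu body",np.round(P,3),[np.linalg.norm(P[i]-P[i-1]).round(3) for i in range(4)],[np.degrees(np.arctan2(*(P[i]-P[i-1])[1::-1])).round(1) for i in range(4)], "stub tips",w(390,264,.03),w(432,256,.03))
```

```text
flap [0.673 0.145 0.   ] [0.453 0.137 0.   ] len 0.22 yaw 0.0378 mid [0.563  0.1408 0.    ]
back [0.671 0.297 0.004] [0.45  0.287 0.004] len 0.2216 yaw 0.0446 mid [0.5604 0.2919 0.004 ]
slots [0.633 0.192 0.004] [0.49  0.185 0.004] len 0.1433 yaw 0.0463 mid [0.5618 0.1888 0.004 ]
depth 0.1510363753317652 centre est flap [0.55882086 0.24256037 0.        ] back [0.56254699 0.23994802 0.004     ]
rear posts [0.67525773 0.29989239 0.098     ] [0.44365352 0.29558429 0.098     ]
timer [ 0.43927627 -0.30794639  0.019     ] [np.float64(0.057), np.float64(0.065), np.float64(0.056), np.float64(0.066)] [np.float64(-8.0), np.float64(-98.7), np.float64(172.6), np.float64(82.2)]
psu body [[ 0.679  0.058  0.049]
 [ 0.696 -0.022  0.049]
 [ 0.518 -0.061  0.049]
 [ 0.502  0.022  0.049]] [np.float64(0.181), np.float64(0.082), np.float64(0.182), np.float64(0.084)] [np.float64(11.7), np.float64(-77.9), np.float64(-167.8), np.float64(101.4)] stub tips [ 0.48571421 -0.0018384   0.03      ] [ 0.49239203 -0.03956695  0.03      ]
```

```bash
cat >> h.py <<'E'
CY=0.042; CX=np.array([np.cos(CY),np.sin(CY)]); CYv=np.array([-np.sin(CY),np.cos(CY)]); CO=np.array([0.561,0.2415])
def case(x,y,z): return np.array([*(CO+x*CX+y*CYv),z])
def shot(n,fn):
    im=read_camera(n);cv2.imwrite(fn,im[:,:,::-1]);return im
E
python3 - <<'E'
from h import *
yaw=.206;n=np.array([np.sin(yaw),-np.cos(yaw)]);bc=np.array([.598,-.001])
s=bc+n*.080; c=bc+n*.056
move_pose([*s,.2],quat(yaw)); movel([*s,.022]); print(get_time(),get_tcp_pos(),get_ft_force())
print(movel([*c,.022],quat(yaw),v=.05))
print(movel(case(.005,-.165,.022),quat(CY),v=.07),get_ft_force(),get_tcp_pos(),get_time())
im=shot("top","pics/p2.png");crop(im,90,130,350,280,3,"pics/c2.png",1.7)
E
```

```text
3.7833 [ 0.61512728 -0.07943045  0.02293494] [-0.50996369 -1.03295705  0.63137376]
False
False [ 0.28195195 -2.81739535  1.65364907] [0.57294807 0.07677889 0.02200911] 6.5333
```

View pics/c2.png

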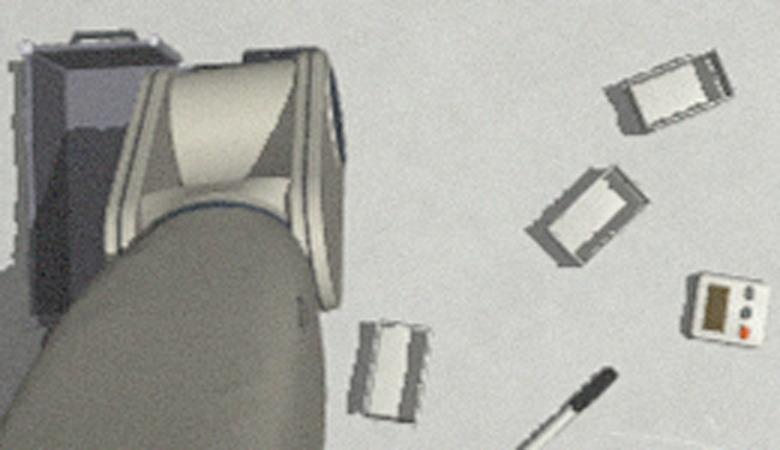

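The arm hides the PSU here, so I back off and look again.

Run:
```python
from h import *
movel(case(.005,-.195,.03),v=.1); movel(case(.005,-.195,.2),v=.25)
move_pose([.45,-.2,.25],quat(-.3))
im=shot("top","pics/p3.png");crop(im,90,130,350,280,3,"pics/c3.png",1.7);print(get_time())
```

```text
9.0083
```

View pics/c3.png

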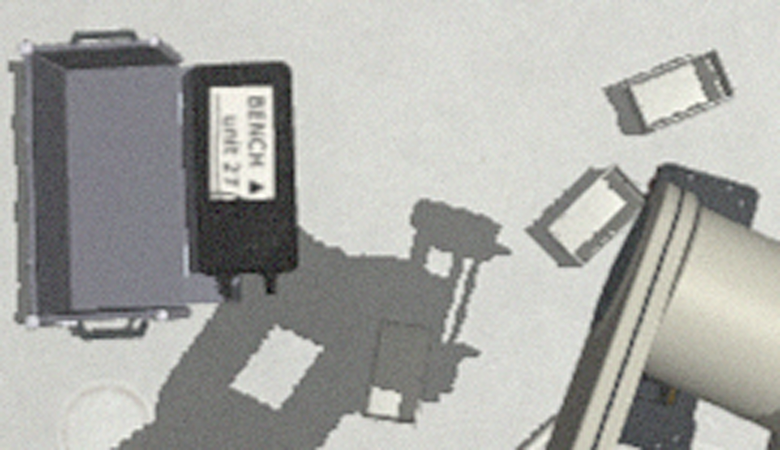

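The PSU is now aligned at the mouth: corners about (186,66), (289,63), (297,271), (192,273), stub tips at (271,292).

Run:
```python
from h import *
def w(x,y,z): return ray("top",90+x/3-.33,130+y/3-.33,z)
def inc(p): d=p[:2]-CO;return np.round([d@CX,d@CYv],4)
for p in((186,66),(289,63),(297,271),(192,273)): print(inc(w(*p,.052)))
print(inc(w(271,292,.03)),inc(w(233,292,.03)))
print("walls",inc(w(65,70,.004)),inc(w(75,308,.004)),inc(w(182,65,.004)),inc(w(190,303,.004)))
```

```text
[ 0.0998 -0.0686]
[ 0.0976 -0.1601]
[-0.0874 -0.1595]
[-0.0841 -0.0676]
[-0.1045 -0.1326] [-0.1027 -0.0987]
walls [0.1106 0.0535] [-0.1093  0.0501] [ 0.1096 -0.0547] [-0.1105 -0.0545]
```

Run:
```python
from h import *
move_pose(case(.004,-.195,.2),quat(CY)); movel(case(.004,-.195,.025),v=.2)
movel(case(.004,-.168,.025),v=.06)
print(movel(case(.004,-.090,.025),v=.06),get_ft_force())
print(movel(case(.004,-.051,.025),v=.04,until_force=25),get_ft_force(),get_tcp_pos(),case(.004,-.051,.025))
p=get_tcp_pos();movel([*(np.array(p[:2])-.03*CYv),.025],v=.1); q=get_tcp_pos();movel([q[0],q[1],.25],v=.25)
move_pose([.45,-.2,.3],quat(-.3))
im=shot("top","pics/p4.png");crop(im,90,130,350,280,3,"pics/c4.png",1.7);print(get_time())
```

```text
False [ 0.8017391  -5.47097506  6.70489916]
False [ 0.07056937 -5.18656006  5.86214999] [0.56763865 0.19141793 0.02578039] [0.56713784 0.19071293 0.025     ]
17.2583
```

View pics/c4.png

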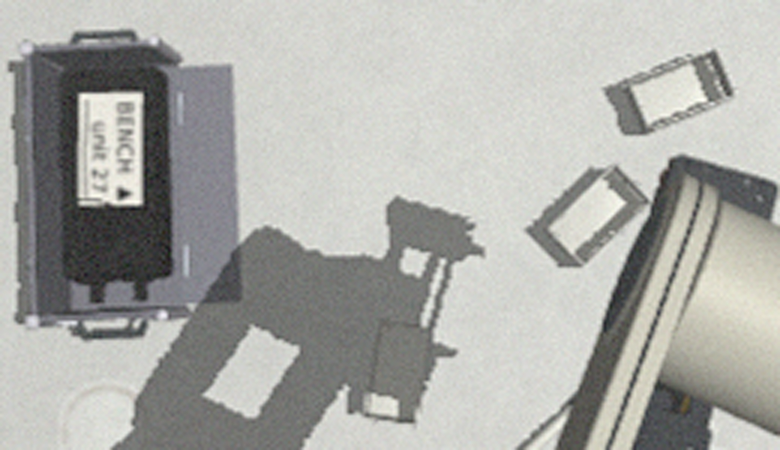

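```bash
cat >> h.py <<'E'
def wcam():
    p=np.array(get_tcp_pos());q=np.array(get_ee_rot());im=read_camera("wrist")
    T=np.eye(4);T[:3,:3]=R.from_quat([*q[1:],q[0]]).as_matrix();T[:3,3]=p
    return im,T@np.array(camera_info("wrist")["tool_from_camera"])
def wray(T,u,v,z):
    K=np.array(camera_info("wrist")["intrinsics"])
    d=T[:3,:3]@np.array([(u-K[0,2])/K[0,0],-(v-K[1,2])/K[1,1],-1.]);o=T[:3,3];return o+d*(z-o[2])/d[2]
E
python3 - <<'E'
from h import *
def w(x,y,z): return ray("top",90+x/3-.33,130+y/3-.33,z)
def inc(p): d=p[:2]-CO;return np.round([d@CX,d@CYv],4)
for p in((62,70),(168,68),(172,280),(65,284)): print(inc(w(*p,.05)))
print("stubs",inc(w(97,300,.03)),inc(w(140,300,.03)))
for n,xy,yaw in(("timer",(.439,-.308),-.13),("tray",(.634,-.255),.37)):
    move_pose([*xy,.2],quat(yaw)); wait(.2)
    im,T=wcam();np.savez(f"w_{n}.npz",im=im,T=T)
print(get_time())
A=np.vstack([np.load(f"w_{n}.npz")["im"][100:384,56:456] for n in("timer","tray")])
cv2.imwrite("pics/w1.png",np.clip(A[:,:,::-1]*1.6,0,255).astype(np.uint8))
E
```

```text
[0.1023 0.0419]
[ 0.0992 -0.0521]
[-0.0892 -0.0494]
[-0.0876  0.0442]
stubs [-0.1031  0.0224] [-0.1052 -0.0158]
19.225
```

View pics/w1.png

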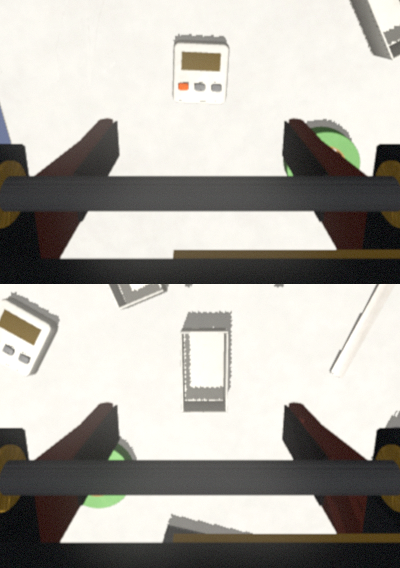

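Run:
```python
from h import *
T=np.load("w_timer.npz")["T"];t=[wray(T,x+56,y+100,.017) for x,y in((174,42),(228,42),(228,103),(174,103))]
print("timer",np.mean(t,0).round(4),np.round(t,3)[:,:2].tolist())
T=np.load("w_tray.npz")["T"];t=[wray(T,x+56,y-184,.04) for x,y in((181,328),(231,328),(227,411),(184,411))]
print("tray",np.mean(t,0).round(4),np.round(t,3)[:,:2].tolist())
print("tape",ray("top",590/1.5625,290/1.5625,.019),"TCPs",T[:3,3])
# finish the PSU push, up to the back wall, gently
move_pose(case(.004,-.09,.25),quat(CY)); movel(case(.004,-.09,.026),v=.2)
movel(case(.004,-.056,.026),v=.08)
print(movel(case(.004,-.0445,.026),v=.02,until_force=14),get_ft_force());p=np.array(get_tcp_pos());print("case TCP",(p[:2]-CO)@CX,(p[:2]-CO)@CYv)
movel([*(p[:2]-.03*CYv),.03],v=.1); q=get_tcp_pos();movel([q[0],q[1],.25],v=.25);print(get_time())
```

```text
timer [ 0.4405 -0.307   0.017 ] [[0.416, -0.27], [0.473, -0.277], [0.466, -0.344], [0.407, -0.336]]
tray [ 0.6405 -0.2623  0.04  ] [[0.602, -0.231], [0.648, -0.213], [0.677, -0.295], [0.635, -0.311]]
tape [ 0.56816422 -0.4354762   0.019     ] TCPs [ 0.60850063 -0.19441047  0.36249342]
False [ 0.28478928 -2.12669293  1.5803995 ]
case TCP 0.003991441354108746 -0.04450148561085329
24.8083
```

Run:
```python
from h import *
yaw=-.125;c=(.4405,-.307)
move_pose([*c,.12],quat(yaw)); movel([*c,.004],v=.15,until_force=8); z0=get_tcp_pos()[2]
command_gripper(0.0); print("grip",get_grip_width()*88,z0)
movel([*c,.2],v=.25); print("held",get_grip_width()*88)
move_pose(case(.05,0,.2),quat(CY)); movel(case(.05,0,.08),v=.15)
print("touch",movel(case(.05,0,.050),v=.03,until_force=3),get_tcp_pos(),get_ft_force(),get_time())
command_gripper(.86); p=get_tcp_pos(); movel([p[0],p[1],.2],v=.2)
move_pose([.6405,-.262,.2],quat(.37)); command_gripper(1.0)
im=shot("top","pics/p5.png");crop(im,90,130,350,280,3,"pics/c5.png",1.7);print(get_time())
```

```text
grip 59.78908560109885 0.004583410904358067
held 59.78639096556554
touch True [0.61072794 0.24351489 0.05692203] [0.9519555  0.54754279 1.7871257 ] 32.825
36.475
```

View pics/c5.png

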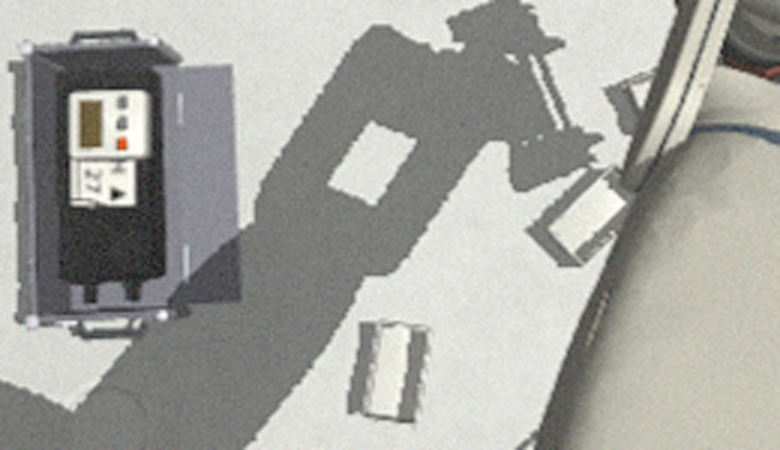

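The timer lies flat on the PSU, its top at (70–150, 90–158), and the PSU is about 5 mm deeper in. Next is the tray.

Run:
```python
from h import *
c=(.6405,-.262)
movel([*c,.009],v=.15,until_force=8); z0=get_tcp_pos()[2]
command_gripper(0.0); print("grip",get_grip_width()*88,z0)
movel([*c,.2],v=.25); print("held",get_grip_width()*88)
move_pose(case(-.040,.001,.22),quat(CY)); movel(case(-.040,.001,.085),v=.15)
print("touch",movel(case(-.040,.001,.054),v=.03,until_force=3),get_tcp_pos(),get_ft_force(),get_time())
command_gripper(.70); p=get_tcp_pos(); movel([p[0],p[1],.25],v=.2)
move_pose([.45,-.2,.3],quat(-.3))
im=shot("top","pics/p6.png");s=shot("side","pics/s6.png");print(get_time())
a=cv2.resize(im[130:280,90:350],None,fx=2.5,fy=2.5,interpolation=2);b=cv2.resize(s[110:220,160:320],(650,447)[::1],interpolation=2)[:220*1]
b=cv2.resize(s[115:195,165:315],None,fx=2.5,fy=2.5,interpolation=2);B=np.zeros((b.shape[0],a.shape[1],3),np.uint8);B[:,:b.shape[1]]=b
cv2.imwrite("pics/c6.png",np.clip(np.vstack([a,B])[:,:,::-1]*1.6,0,255).astype(np.uint8))
```

```text
grip 48.093095676069126 0.010115362995853687
held 47.92059385835873
touch True [0.52073981 0.24073474 0.06158336] [0.25742961 0.85142771 2.48128359] 43.1833
46.475
```

View pics/c6.png

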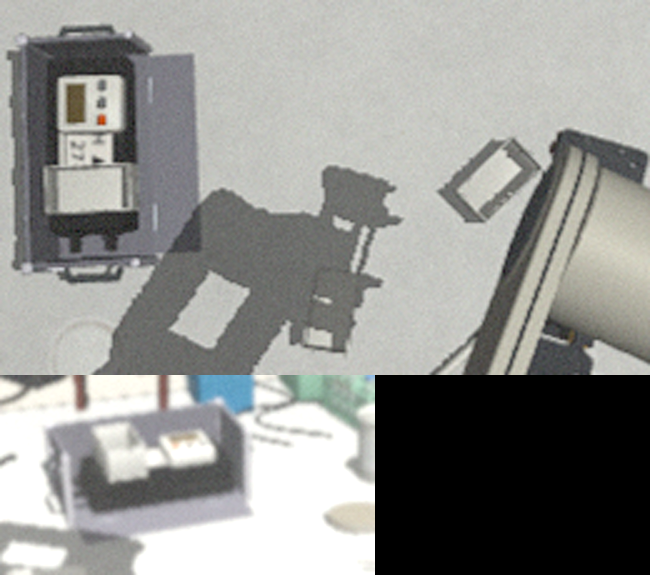

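Both are upright on the PSU: the timer at (57–124, 77–132), the tray rim at (43–137, 165–212). I run a numeric check, then hand in.

Run:
```python
from h import *
def f(x,y,z): p=ray("top",90+x/2.5-.3,130+y/2.5-.3,z)[:2]-CO;return np.round([p@CX,p@CYv],4)
r={"timer":f(90.5,104.5,.073),"tray":f(90,188.5,.093),"psu front":f(136,140,.05),"psu back":f(48,140,.05)};print(r)
if all(abs(r[k][0])<.08 and abs(r[k][1])<.018 for k in("timer","tray")): wait(.3);job_done();print("done",get_time())
```

```text
{'timer': array([ 0.0473, -0.0044]), 'tray': array([-0.0414, -0.0069]), 'psu front': array([ 0.0098, -0.045 ]), 'psu back': array([0.0149, 0.0479])}
the job is handed in; nothing more can be done
the job is handed in; nothing more can be done
```

The power supply is in the case, with the timer and the small white tray side by side on top of it. I handed the job in at about 47 s of robot time; no verdict is reported.

**What I did:** I slid the power supply over the flap with the open fingers in two pushes. It had stopped a little close to the mouth, so I gave it one more push of about 6 mm. I then lowered the timer, and after it the farthest tray, until each gently touched the power supply.

**Last checks:** these come from the final top and side pictures and the gripper readings, in the case frame. The final pictures also show both items upright.

| Item | x | y | Notes |
|---|---|---|---|
| Timer | +47 mm | −4 mm | set down on contact, fingertips at 57 mm |
| Tray | −41 mm | −7 mm | set down on contact, fingertips at 62 mm |
| Power supply | about −2 mm before the last two pushes | about +1 mm | front edge at −45 mm, about 7 mm behind the mouth |

**What disagreed or was not checked:**
- **Front edge:** finger contact and camera differed by about 5 mm on where it lies. I made the extra push for that reason.
- **Back wall:** I expected that push to meet it, but felt no contact.
- **Power supply size:** it measured 3–6 mm wider than its stated 88 mm because of image blur.
- **Bystanders:** I kept the arm clear of them but did not measure their positions again at the end.

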